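# Switch on the analyser in its safe order

## Robot

A 7-joint arm with a two-finger parallel gripper is mounted at the origin on the work surface. World frame = base frame: x ahead of the robot, y to its left, z up, the work surface at z = 0. Lengths are in m, angles in rad, forces in N, time in s.
With the tool pointing down it reaches from about 0.4 to 0.925 m from the base axis. Payload 4.1 kg.
Tool frame: the origin (TCP) lies on the centre line of the jaws, within the pads' length; the fingertips stand 11 mm ahead of it and the grasp point (between the pads) lies 8 mm behind it; z points along the fingers, y is the line along which they close (so a half turn about z gives the same grasp; the last joint's range is limited). The gripper opens to 85 mm and grips with 20 to 120 N. Pads are 22 mm wide; open, the fingers measure 114 mm over their backs; the gripper's body (76 mm by 85 mm) begins 54 mm behind the grasp point. The pads swing forward as they close: fully open they stand 13 mm farther back than shut.
Start: joints at [-1.398, 0.398, 0.045, 1.537, -0.019, 1.207, -0.051], TCP at [0.174, 0.626, 0.242] pointing down, gripper open.
Joint ranges: [-2.82, 2.82], [-0.49, 2.23], [-1.37, 1.46], [0, 2.46], [-1.36, 4.5], [0.23, 2], [-2.94, 2.94]. Speed limits (rad/s): [2.57, 2.57, 3.14, 3.14, 3.14, 3.14, 3.14].

## Interface

Orientations are given as a unit quaternion [w, x, y, z].
In Python, from plant import * gives the robot as it stands.
- The arm moves only by the shell command python3 -m creep 'ROWS' [FORCE]. ROWS is text: rows parted by semicolons, each of 5 numbers parted by spaces: the finger opening in cm, from 0 to 8.54, then the shift along the tool's x, y, z in cm, then the turn about the tool's z in degrees. A call has 1 to 20 rows; each row is the pose to reach, as a shift and turn from the pose commanded when the call began, along the tool's axes at that moment; what a row does not reach only later rows make up. A row lasts 1/8 s, in which the tool goes at most 62.5 mm and 10.7 degrees, less where a joint would pass 70% of its speed; a pose out of reach is approached as far as the arm can. A call with a gripper value outside its range is refused whole. The fingers move at their own pace and stop on an object; FORCE is the grip in N (left out, the last holds). Time passes only in rows, so rows that repeat a pose let the fingers close. It gives the time, the measured TCP pose, the force, the opening and the grip force at its end, in the units of the state.
- get_obs(): the state, without advancing time (a new reading comes with each control period).
- camera(name): name is "scene" or "top" or "wrist"; returns the picture (420x560x3 uint8, blue, green, red); there is no depth.
- calibration(name): a dict with "fx", "fy", "cx", "cy" (pixels), "xyz" and "orientation" of the camera in the world. Camera axes: x right, y up, looking along -z (the intrinsics and any distortion apply to the point x, -y, -z); pixel columns grow to the right and rows downward; lengths in m; the calibration is good to about 2 mm. A picture is of the moment at which its call begins: read the wrist's pose just before it. calibration takes no time and is no camera call; for the wrist camera it gives the pose at the moment of the call.
- finish_job(): hands the job in; it is judged then, once.
The state is a dict: "time": time; "joint_pos": joint angles; "dq": joint speeds; "tau": joint torques, N m; "tcp_pos": TCP position; "tool_rot": TCP orientation; "contact_force": force on the tool from outside, world axes, zero at the start; "torque": the same for the moment, N m; "grip_width": finger opening in m; "finger_force": force on a finger pad.
Only numpy, scipy, OpenCV 4.12 (cv2) and the standard library are available. Lean on these libraries where they do the work, as an engineer would, in place of code of your own. Each camera call takes 0.05 s, during which the arm holds its last target. There are 200 camera calls.

## Task

Start up the analyser from its switch console: with a fingertip, gently press the round key (extraction) all the way down, then the long bar key (lamp), then the small square key (sampler), in that order; each stays down by itself. Leave the plus-shaped key up, and do not lift or shift the switch modules or disturb the vial, bottle and beaker standing around them.

Things in the scene. Friction and masses are not known exactly. Their poses are not given: they have to be found in the camera images.
- dock: Grey docking console fixed to the bench, a 270 x 270 mm base plate 12 mm thick with four square bays in a 2 x 2 grid (bay centres at +-65 mm in the dock's x and y; bay rims 8 mm high). Origin: centre of its underside; z up, x and y parallel to its edges. It is turned and shifted from run to run, and which module is in which bay changes.
- round_module: Cream switch module, a block 80 x 80 x 40 mm, 0.35 kg, sitting loose in a bay of the dock with 2 mm play. On the middle of its top is a round key, 48 mm in diameter. Origin: centre of its underside (12 mm above the bench); z up.
- round_top (a point): Centre of the top face of the black key of the round module, flat. Up, it is 18 mm above the module's top (70 mm above the bench); fully down and let go, 10 mm above it. The cap sits on a spring cushion that gives up to 4 mm at 2.5 N/mm (so the point dips about 1 mm before the key starts to slide, and 2 to 3 mm more past the stop).
- round_key (a joint): Travel of the round key straight down into its module, in m: 0 up, 0.008 fully down at its stop. It slides against about 3 N of friction and stays where it is left (the cushion's give is not counted); 6 N on the cap takes it to its stop. All runs start with it up.
- bar_module: Cream switch module, a block 80 x 80 x 40 mm, 0.35 kg, sitting loose in a bay of the dock with 2 mm play. On the middle of its top is a long narrow bar-shaped key, 22 mm (module x) x 64 mm (module y). Origin: centre of its underside (12 mm above the bench); z up.
- bar_top (a point): Centre of the top face of the black key of the bar module, flat. Up, it is 18 mm above the module's top (70 mm above the bench); fully down and let go, 10 mm above it. The cap sits on a spring cushion that gives up to 4 mm at 2.5 N/mm (so the point dips about 1 mm before the key starts to slide, and 2 to 3 mm more past the stop).
- bar_key (a joint): Travel of the bar key straight down into its module, in m: 0 up, 0.008 fully down at its stop. It slides against about 3 N of friction and stays where it is left (the cushion's give is not counted); 6 N on the cap takes it to its stop. All runs start with it up.
- square_module: Cream switch module, a block 80 x 80 x 40 mm, 0.35 kg, sitting loose in a bay of the dock with 2 mm play. On the middle of its top is a small square key, 30 x 30 mm. Origin: centre of its underside (12 mm above the bench); z up.
- square_top (a point): Centre of the top face of the black key of the square module, flat. Up, it is 18 mm above the module's top (70 mm above the bench); fully down and let go, 10 mm above it. The cap sits on a spring cushion that gives up to 4 mm at 2.5 N/mm (so the point dips about 1 mm before the key starts to slide, and 2 to 3 mm more past the stop).
- square_key (a joint): Travel of the square key straight down into its module, in m: 0 up, 0.008 fully down at its stop. It slides against about 3 N of friction and stays where it is left (the cushion's give is not counted); 6 N on the cap takes it to its stop. All runs start with it up.
- cross_module: Cream switch module, a block 80 x 80 x 40 mm, 0.35 kg, sitting loose in a bay of the dock with 2 mm play. On the middle of its top is a plus-shaped key, 54 mm across with arms 18 mm wide; this one is left alone. Origin: centre of its underside (12 mm above the bench); z up.
- cross_top (a point): Centre of the top face of the black key of the cross module, flat. Up, it is 18 mm above the module's top (70 mm above the bench); fully down and let go, 10 mm above it. The cap sits on a spring cushion that gives up to 4 mm at 2.5 N/mm (so the point dips about 1 mm before the key starts to slide, and 2 to 3 mm more past the stop).
- cross_key (a joint): Travel of the cross key straight down into its module, in m: 0 up, 0.008 fully down at its stop. It slides against about 3 N of friction and stays where it is left (the cushion's give is not counted); 6 N on the cap takes it to its stop. All runs start with it up.
- vial: Bystander: small glass vial with white cap, 22 mm in diameter, 52 mm tall, 30 g, standing on the dock's plate between the modules (its top about 64 mm above the bench). Origin: centre of its underside.
- reagent: Bystander: white reagent bottle, 60 mm in diameter, 125 mm tall, standing on the bench to one side of the dock. Origin: centre of its underside.
- beaker: Bystander: open glass beaker, 68 mm in diameter, 85 mm tall, standing on the bench to the other side of the dock. Origin: centre of its underside.
There are look-alikes about, which are no part of the job. Leave any brown or pink look-alike of the bar_module alone.

How it is judged:
On the way, in this order (a step that is already met when the one before it is completed fails the run):
1. the round key is pressed down (value of joint round_key above 0.005 m), for 0.1 s.
2. the bar key is pressed down (value of joint bar_key above 0.005 m), for 0.1 s.
3. the square key is pressed down (value of joint square_key above 0.005 m), for 0.1 s.
At the end, for the whole second after the job is handed in: The round, bar and square keys are each down by more than 5 mm of their 8 mm travel, the cross key is less than 3 mm down, every module is within 10 mm of where it was, and the vial, bottle and beaker are at rest within 15 mm of where they were (value of joint each of round_key, bar_key, square_key above 0.005 m and value of joint cross_key below 0.003 m and distance of each of round_module, bar_module, square_module, cross_module from where it was at the start of the episode below 0.01 m and distance of each of vial, reagent, beaker from where it was at the start of the episode below 0.015 m and linear speed of each of vial, reagent, beaker below 0.02 m/s); the robot touches nothing.
It fails at once if a key is pressed out of order (the bar before the round key is down, or the square before the bar key is down) ((value of joint bar_key above 0.003 m and value of joint round_key below 0.005 m) or (value of joint square_key above 0.003 m and value of joint bar_key below 0.005 m)).
It fails at once if the cross key is pressed (more than 3 mm) (value of joint cross_key above 0.003 m).
It fails at once if a key or module is pushed harder than 20 N (contact force between any of round_module, bar_module, square_module, cross_module and the fingers above 20 N or contact force between any of round_module, bar_module, square_module, cross_module and the arm above 20 N).
It fails at once if a module is lifted more than 6 mm, tipped or taken out of its bay (height (world z) of any of round_module, bar_module, square_module, cross_module above 0.018 m or distance of any of round_module, bar_module, square_module, cross_module from where it was at the start of the episode above 0.01 m or angle between any of round_module, bar_module, square_module, cross_module's own z axis and vertical above 0.12 rad).
It fails at once if the vial, the bottle or the beaker is moved more than 15 mm or tipped (distance of any of vial, reagent, beaker from where it was at the start of the episode above 0.015 m or angle between any of vial, reagent, beaker's own z axis and vertical above 0.2 rad).
It also fails if it takes over 43 s, if anything falls off the work surface, if the arm or the gripper's body presses on something with over 40 N, if the wrist force passes 120 N, or if a joint passes its speed limit or range.

## Working session

There is one attempt and no reset: what is moved stays moved. The work goes in short steps, Python scripts to look and compute and a shell command to move; the robot and the scene stay as the last step left them, time stands still between calls to the robot, and variables do not carry over. Pictures are saved under pics/ and viewed, at most 10 in all, crops included, and the job is handed in when it is done.

```bash
mkdir -p pics; python3 - <<'E'
from plant import *
import cv2
o=get_obs();print(o)
for n in("top","scene"):
    cv2.imwrite(f"pics/{n}0.png",camera(n));print(n,calibration(n))
E
```

```text
{'time': 0.0, 'joint_pos': array([-1.39803643,  0.39915403,  0.04502864,  1.53789179, -0.01870171,
        1.20689981, -0.05071207]), 'dq': array([ 0.00095776, -0.00024314,  0.00017408,  0.00011927,  0.00050288,
        0.00051321,  0.00045126]), 'tau': array([ 6.24643735e-05, -4.75138378e+01,  1.36481892e+00, -2.54222971e+01,
        1.16130683e-02,  9.61293757e-03, -7.27055919e-06]), 'tcp_pos': array([0.1742862 , 0.62555579, 0.24128263]), 'tool_rot': array([-6.67431475e-05,  1.35410611e-01,  9.90789097e-01, -9.63480463e-04]), 'contact_force': array([-1.69072827,  0.32186047,  0.06779752]), 'torque': array([-0.0208709 , -0.09906086, -0.00756824]), 'finger_force': 0.0, 'grip_width': 0.0853343493341168}
top {'fx': 467.64344393553705, 'fy': 467.64344393553705, 'cx': 278.3007232739043, 'cy': 202.39596521418474, 'xyz': array([0.36877538, 0.12685077, 1.09322483]), 'orientation': array([ 0.71404296,  0.04587772, -0.04757342, -0.69697536])}
scene {'fx': 445.87940357078213, 'fy': 445.87940357078213, 'cx': 278.6280325001684, 'cy': 203.95703061636527, 'xyz': array([1.09793347, 0.51277121, 0.61888685]), 'orientation': array([0.40931072, 0.19723182, 0.40056894, 0.79568138])}
```

View pics/top0.png

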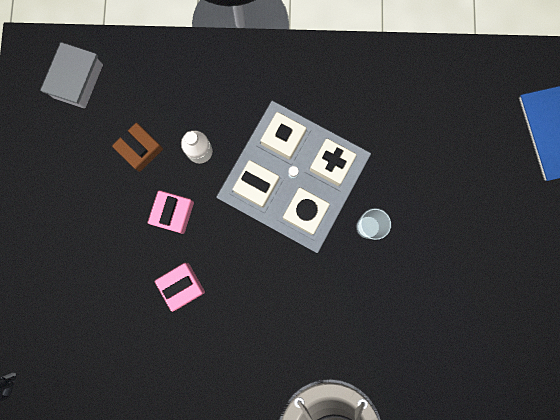

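View pics/scene0.png

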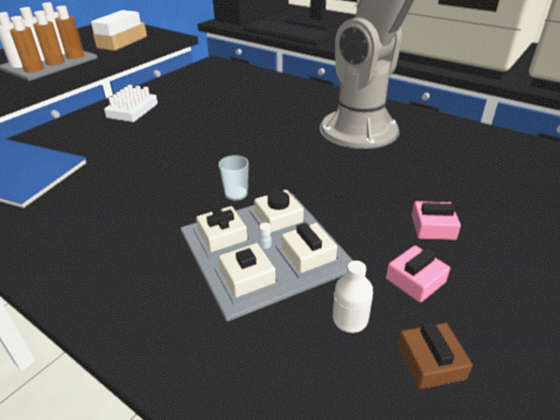

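The top view shows the four keys at about: square (284,132), cross (334,159), bar (256,181) and round (307,209). The vial is at (293,171), the bottle at (197,147) and the beaker at (374,224). The scene view shows the same layout.

```bash
cat > h.py <<'E'
from plant import *
import cv2, numpy as np
from scipy.spatial.transform import Rotation as R
def ray(n,u,v):
    c=calibration(n); r=R.from_quat(np.roll(c["orientation"],-1))
    return np.array(c["xyz"]), r.apply([(u-c["cx"])/c["fx"],-(v-c["cy"])/c["fy"],-1])
def plane(n,u,v,z):
    p,d=ray(n,u,v); return p+d*(z-p[2])/d[2]
def dark(img,u,v,r=26,t=60):
    m=(img.max(2)<t).astype(np.uint8)
    k,l,s,c=cv2.connectedComponentsWithStats(m,connectivity=4)
    i=l[v,u]; return c[i],s[i],cv2.minAreaRect(np.argwhere(l==i)[:,::-1].astype(np.float32))
E
python3 - <<'E'
from h import *
T=cv2.imread("pics/top0.png");S=cv2.imread("pics/scene0.png")
P={'round':((307,209),(279,199)),'bar':((256,181),(309,237)),'square':((284,132),(246,259)),'cross':((334,159),(221,218))}
for k,(a,b) in P.items():
    c,s,r=dark(T,*a); c2,s2,_=dark(S,*b)
    p,d=ray("top",*c); q,e=ray("scene",*c2)
    t=np.linalg.lstsq(np.c_[d,-e],q-p,rcond=None)[0]
    print(k,c.round(1),s[2:],r,plane("top",*c,.07).round(4),"scene",c2.round(1),s2[2:],plane("scene",*c2,.066).round(4),"tri",(p+d*t[0]).round(4))
for n,u,v,z in(("vial",293,171,.064),("bottle",193,138,.125),("beaker",374,224,.04)): print(n,plane("top",u,v,z).round(3))
o=get_obs();print(R.from_quat(np.roll(o["tool_rot"],-1)).as_matrix().round(4))
E
```

```text
round [306.4 209.2] [ 20  21 334] ((306.5, 209.0), (20.0, 19.0), 90.0) [0.4912 0.0638 0.07  ] scene [290.9 255.6] [   560    364 138616] [0.6193 0.1832 0.066 ] tri [ 0.5092  0.0545 -0.0804]
bar [255.3 181.4] [ 28  22 273] ((255.23565673828125, 181.4012451171875), (27.933042526245117, 9.73666000366211), 28.610462188720703) [0.5507 0.1783 0.07  ] scene [308.  235.9] [ 24  26 284] [0.557 0.179 0.066] tri [0.5521 0.1787 0.0621]
square [283.3 132.1] [ 16  17 173] ((283.4000244140625, 132.20001220703125), (12.521980285644531, 13.416407585144043), 26.56505012512207) [0.6649 0.1186 0.07  ] scene [245.2 257.9] [ 19  19 209] [0.6711 0.12   0.066 ] tri [0.6673 0.1186 0.0618]
cross [333.8 159.1] [ 24  23 300] ((333.5882568359375, 159.35292053222656), (20.372989654541016, 21.3431339263916), 75.96376037597656) [0.6055 0.0043 0.07  ] scene [290.9 255.6] [   560    364 138616] [0.6193 0.1832 0.066 ] tri [ 0.6164 -0.0013  0.0231]
vial [0.577 0.095 0.064]
bottle [0.631 0.311 0.125]
beaker [ 0.465 -0.091  0.04 ]
[[-9.633e-01  2.684e-01 -4.000e-04]
 [ 2.684e-01  9.633e-01 -1.700e-03]
 [-1.000e-04 -1.700e-03 -1.000e+00]]
```

```bash
python3 -m creep '0 -2 -2 0 0;0 -5 -5 0 0;0 -9 -9 0 0;0 -13 -13 0 0;0 -17 -17 0 0;0 -21 -21 0 0;0 -25 -25 0 0;0 -29 -29 0 0;0 -33 -33 0 0;0 -37 -37 0 0;0 -41 -41 0 0;0 -44 -44 2 0;0 -45.6 -45.6 5 0;0 -45.6 -45.6 9 0;0 -45.6 -45.6 12 0;0 -45.6 -45.6 13 0;0 -45.6 -45.6 13 0;0 -45.6 -45.6 13 0' 20
python3 - <<'E'
from h import *
o=get_obs();print(o["tcp_pos"],o["contact_force"],o["grip_width"],calibration("wrist"))
cv2.imwrite("pics/s1.png",np.hstack([cv2.resize(camera(n),(400,300)) for n in("scene","wrist")]))
E
```

```text
time: 2.35
tcp_pos: [0.4924, 0.0648, 0.1135]
tool_rot: [0.001, 0.135, 0.991, 0.001]
contact_force: [-0.3, -0.2, 0.3]
grip_width: 0.0001
finger_force: 0.0
[0.49240622 0.06481262 0.11350316] [-0.26302346 -0.17664974  0.34637864] 6.155111024899307e-05 {'fx': 346.4338347403365, 'fy': 346.4338347403365, 'cx': 276.2291911753851, 'cy': 208.28863002416355, 'xyz': array([0.41280176, 0.08532429, 0.24561688]), 'orientation': array([ 0.78535184, -0.12890627, -0.09917157,  0.59730282])}
```

View pics/s1.png

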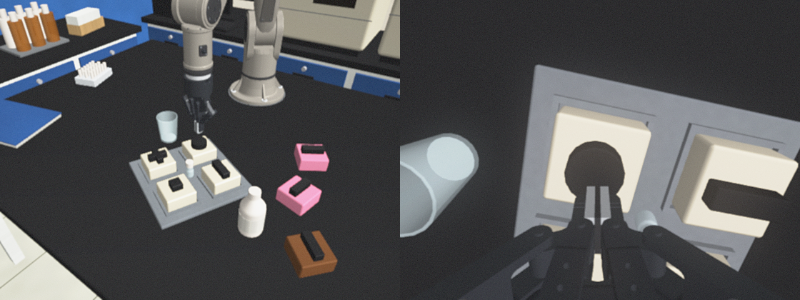

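The scene and wrist views show the closed fingertips right over the round key, which is at about (595,170) in the combined picture. I'll go down slowly.

```bash
python3 -m creep '0 0 0 1 0;0 0 0 2 0;0 0 0 2.6 0;0 0 0 3 0;0 0 0 3.1 0;0 0 0 3.2 0;0 0 0 3.3 0;0 0 0 3.4 0;0 0 0 3.5 0;0 0 0 3.6 0;0 0 0 3.7 0;0 0 0 3.8 0;0 0 0 3.8 0;0 0 0 3.8 0'
```

```text
time: 4.2
tcp_pos: [0.4913, 0.0645, 0.0743]
tool_rot: [-0.0, 0.135, 0.991, -0.0]
contact_force: [-1.0, -0.8, 1.7]
grip_width: 0.0002
finger_force: 1.2
```

```bash
python3 -m creep '0 0 0 0.1 0;0 0 0 0.2 0;0 0 0 0.3 0;0 0 0 0.4 0;0 0 0 0.4 0;0 0 0 0.4 0'
```

```text
time: 4.95
tcp_pos: [0.4914, 0.0645, 0.0706]
tool_rot: [-0.0, 0.135, 0.991, 0.0]
contact_force: [-3.9, -1.6, 5.8]
grip_width: 0.0001
finger_force: 3.1
```

```bash
python3 -m creep '0 0 0 0.07 0;0 0 0 0.07 0;0 0 0 0.07 0' ; python3 -m creep '0 0 0 -0.5 0;0 0 0 -2 0;0 0 0 -4 0;0 0 0 -4.4 0;0 -1 4 -4.4 0;0 -2 8 -4.4 0;0 -2.7 11 -4.4 0;0 -2.7 12.5 -4.4 0;0 -2.7 12.5 -4.4 0;0 -2.7 12.5 -4.4 0;0 -2.7 12.5 -4.4 0'
python3 - <<'E'
from h import *
cv2.imwrite("pics/s2.png",cv2.resize(np.hstack([camera("scene")[100:340,160:400],camera("wrist")[:,100:][:240,:240]]),(800,400)))
E
```

```text
time: 5.32
tcp_pos: [0.4914, 0.0645, 0.07]
tool_rot: [-0.0, 0.135, 0.991, 0.0]
contact_force: [-2.9, -0.3, 7.6]
grip_width: -0.0001
finger_force: 3.8
time: 6.7
tcp_pos: [0.5506, 0.1761, 0.1137]
tool_rot: [-0.0, 0.136, 0.991, -0.0]
contact_force: [0.4, -0.5, 1.0]
grip_width: 0.0001
finger_force: 0.0
```

View pics/s2.png

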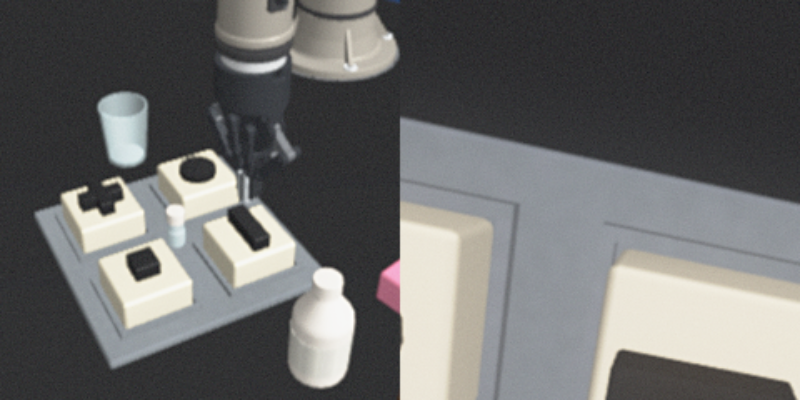

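The round key now sits lower than the others at (198,168), the bar key at (248,228) is still up, and nothing else has moved. Next I press the bar.

```bash
python3 -m creep '0 0 0 1 0;0 0 0 2 0;0 0 0 2.6 0;0 0 0 3 0;0 0 0 3.1 0;0 0 0 3.2 0;0 0 0 3.3 0;0 0 0 3.4 0;0 0 0 3.5 0;0 0 0 3.6 0;0 0 0 3.7 0;0 0 0 3.8 0;0 0 0 3.9 0;0 0 0 4 0;0 0 0 4.1 0;0 0 0 4.2 0;0 0 0 4.2 0;0 0 0 4.2 0'
```

```text
time: 9.05
tcp_pos: [0.5512, 0.1778, 0.0717]
tool_rot: [0.0, 0.135, 0.991, 0.0]
contact_force: [0.7, 0.2, 3.1]
grip_width: -0.0001
finger_force: 1.7
```

```bash
python3 -m creep '0 0 0 0.1 0;0 0 0 0.18 0;0 0 0 0.18 0;0 0 0 0.18 0'
```

```text
time: 9.55
tcp_pos: [0.5512, 0.1778, 0.0703]
tool_rot: [0.0, 0.135, 0.991, 0.0]
contact_force: [-0.5, -0.2, 6.7]
grip_width: 0.0
finger_force: 3.4
```

```bash
python3 -m creep '0 0 0 0.04 0;0 0 0 0.04 0;0 0 0 -0.5 0;0 0 0 -2 0;0 0 0 -4 0;0 0 0 -4.4 0;0 -4 -1 -4.4 0;0 -8 -2 -4.4 0;0 -11 -2.5 -4.4 0;0 -12.6 -2.6 -4.4 0;0 -12.6 -2.6 -4.4 0;0 -12.6 -2.6 -4.4 0;0 -12.6 -2.6 -4.4 0;0 -12.6 -2.6 -4.4 0'
python3 - <<'E'
from h import *
cv2.imwrite("pics/s3.png",cv2.resize(np.hstack([camera("scene")[100:340,160:400],camera("wrist")[:,100:][60:300,60:300]]),(800,400)))
E
```

```text
time: 11.3
tcp_pos: [0.6647, 0.1195, 0.1139]
tool_rot: [-0.0, 0.135, 0.991, 0.0]
contact_force: [0.3, -0.3, -0.8]
grip_width: -0.0001
finger_force: 0.0
```

View pics/s3.png

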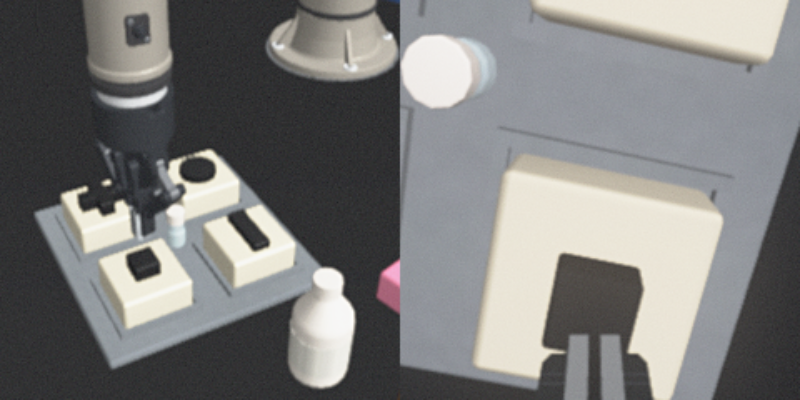

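The bar key at (248,230) is now down. The fingertips are lined up over the square key at (597,300 in the wrist half), and the vial at (177,225) still stands.

```bash
python3 -m creep '0 0 0 1 0;0 0 0 2 0;0 0 0 2.6 0;0 0 0 3 0;0 0 0 3.1 0;0 0 0 3.2 0;0 0 0 3.3 0;0 0 0 3.4 0;0 0 0 3.5 0;0 0 0 3.6 0;0 0 0 3.7 0;0 0 0 3.8 0;0 0 0 3.9 0;0 0 0 4 0;0 0 0 4.1 0;0 0 0 4.2 0;0 0 0 4.2 0;0 0 0 4.2 0'
```

```text
time: 13.65
tcp_pos: [0.6655, 0.1188, 0.0719]
tool_rot: [0.0, 0.135, 0.991, 0.0]
contact_force: [0.5, -0.2, 2.8]
grip_width: 0.0001
finger_force: 1.5
```

```bash
python3 -m creep '0 0 0 0.1 0;0 0 0 0.2 0;0 0 0 0.22 0;0 0 0 0.22 0;0 0 0 0.22 0'
```

```text
time: 14.28
tcp_pos: [0.6656, 0.1189, 0.0704]
tool_rot: [0.0, 0.135, 0.991, 0.0]
contact_force: [-0.7, -0.4, 7.2]
grip_width: -0.0004
finger_force: 3.4
```

Force is well above friction, so the key is at its stop. I'll lift away and check.

```bash
python3 -m creep '0 0 0 -0.5 0;0 0 0 -2 0;0 0 0 -5 0;0 0 0 -10 0;0 0 0 -15 0;0 4 2 -17 0;0 8 4 -17 0;0 12 8 -17 0;0 15 12 -17 0;0 18 16 -17 0;0 20 20 -17 0;0 22 24 -17 0;0 22 24 -17 0;0 22 24 -17 0;0 22 24 -17 0'
python3 - <<'E'
from h import *
cv2.imwrite("pics/s4.png",cv2.resize(np.hstack([camera("scene")[100:340,160:400],camera("top")[60:300,150:390]]),(800,400)))
E
```

```text
time: 16.15
tcp_pos: [0.5187, 0.407, 0.2399]
tool_rot: [0.0, 0.137, 0.991, -0.0]
contact_force: [-0.6, 0.5, -0.1]
grip_width: 0.0
finger_force: 0.0
```

View pics/s4.png

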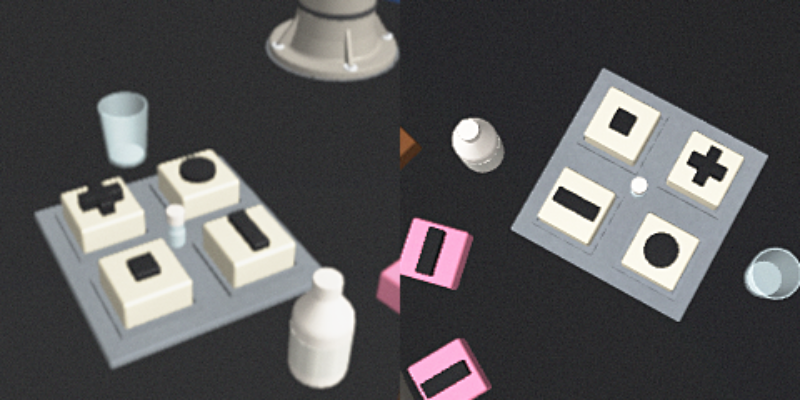

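The square (144,266), bar (248,230) and round (198,168) keys are all low, and the cross (102,195) is up. The modules and bystanders haven't moved, and the arm is clear.

```bash
python3 -c "
from plant import *
print(finish_job())"
```

```text
the job is handed in; nothing more can be done
None
```

I pressed the round, bar and square keys down to their stops in that order and handed the job in at about 16 s; the last pictures show the cross key still up, nothing else visibly moved and the arm clear, but no verdict came back.

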